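# Nest the leather cutting dies in their tins

### The arm

A 6-joint arm with a two-finger parallel gripper is mounted at the origin on the work surface. World frame = base frame: x ahead of the robot, y to its left, z up, the work surface at z = 0. Lengths are in m, angles in rad, forces in N, time in s.
With the tool pointing down it reaches from about 0.3 to 1 m from the base axis. Payload 5.1 kg.
Tool frame: the origin (TCP) lies midway between the tips of the shut fingers; the grasp point (between the pads) lies 19 mm behind it; z points along the fingers, y is the line along which they close (so a half turn about z gives the same grasp; the last joint's range is limited). The gripper opens to 95 mm and grips with 3 to 60 N. Pads are 20 mm wide; open, the fingers measure 119 mm over their backs; the gripper's body (75 mm by 180 mm) begins 59 mm behind the grasp point.
Start: joints at [-1.365, 0.124, 1.65, -0, 1.367, -0.083], TCP at [0.185, -0.623, 0.215] pointing down, gripper open.
Joint ranges: [-2.61, 2.61], [-1.02, 2.33], [0.03, 2.71], [-1.35, 4.49], [0.32, 2.68], [-2.91, 2.91]. Speed limits (rad/s): [2.57, 2.57, 3.14, 3.14, 3.14, 3.14].

### API

Orientations are given as a rotation vector (axis times angle).
In Python, from rig import ctrl, viewer gives the robot as it stands.
- The arm moves only by the tool jog_arm, called after "Request:" as name(argument=value, ...), one argument or row to a line, values as JSON. Schema: {"type":"object","properties":{"offsets":{"type":"string"},"force":{"type":"number"},"only":{"type":"string"},"quiet":{"type":"boolean"},"lines":{"type":"string"}},"required":["offsets"],"additionalProperties":false}. offsets is a string of 1 to 12 rows, parted by a bar, with the numbers parted by spaces; each row has 7 numbers: the opening from 0.0 (shut) to 1.0 (fully open), then dx, dy, dz in m, then a rotation vector rx, ry, rz in rad; each row shifts and turns the commanded pose from where the row before left it, along the tool's axes as they then stand; what a row does not reach is not made up. A row lasts 1/8 s, in which the tool goes at most 0.0625 m and 0.188 rad, less where a joint would pass 70% of its speed; a pose out of reach is approached as far as the arm can. The fingers move at their own pace and stop on an object; force is the grip in N (left out, the last holds). Time passes only in rows, so rows that do not move let the fingers close. The tool returns the time, the measured TCP pose, the force, the opening and the grip force at its end. only (a regular expression) keeps the lines of the reply that match it, lines (a string "A,B") keeps lines A to B, and quiet returns only ok. Input that does not fit is refused with a message, and nothing moves.
- ctrl.get_obs(): the state, without advancing time (a new reading comes with each control period).
- viewer.read_camera(name): name is "side" or "top"; returns a dict with "frame" (384x512x3 uint8, red, green, blue), "depth" (384x512 float32, m along the optical axis (not along the pixel's ray), 0 where there is no reading), "fx", "fy", "cx", "cy" (pixels), "dist_coeffs" ([k1, k2, p1, p2, k3] as OpenCV has them; the pictures are not rectified), "R" (3x3) and "t" (3): a world point X has camera coordinates R X + t. Camera axes: x right, y down, z forward; pixel columns grow to the right and rows downward; lengths in m; the calibration is good to about 2 mm. A picture is of the moment at which its call begins.
- ctrl.hand_in(): hands the job in; it is judged then, once.
The state is a dict: "t": time; "qpos": joint angles; "joint_vel": joint speeds; "tau": joint torques, N m; "ee_pos": TCP position; "tool_rot": TCP orientation; "force": force on the tool from outside, world axes, zero at the start; "ft_torque": the same for the moment, N m; "finger_gap": opening from 0.0 (shut) to 1.0 (fully open); "grasp_force": force on a finger pad.
Only numpy, scipy, OpenCV 4.12 (cv2) and the standard library are available. Lean on these libraries where they do the work, as an engineer would, in place of code of your own. Each camera call takes 0.05 s, during which the arm holds its last target. There are 200 camera calls.

### The job

Put the steel cutting dies away in their cork-lined tins: the three round dies one around the other in the middle of the round tin, and the two square dies one around the other in the middle of the square tin and squared up with its sides, the smallest innermost each time and every die standing upright and flat on the cork. In each tin start with the smallest die and work outwards, since fingers fit only around the outside; lower the dies, do not drop them, for their edges chip. Leave the dye bottle, the glue jar and the thread spool standing where they are.

Things in the scene. Friction and masses are not known exactly. Their poses are not given: they have to be found in the camera images.
- round_die_small: The smallest round cutting die: steel ring, outside diameter 19 mm, wall 4 mm, height 32 mm, about 47 g. Open at both ends like a short piece of tube, standing upright on its cutting edge on the mat, the mat's top 3 mm above the bench. Origin: centre of its underside; z up along its axis.
- round_die_medium: The middle round cutting die: steel ring, outside diameter 43 mm (inside 35 mm), wall 4 mm, height 32 mm, about 120 g. Stands and is measured like the smallest.
- round_die_large: The largest round cutting die: steel ring, outside diameter 67 mm (inside 59 mm), wall 4 mm, height 32 mm, about 200 g. Stands and is measured like the smallest.
- square_die_small: The small square cutting die: four-sided steel band with slightly cut corners, 30 x 30 mm outside (22 mm inside), wall 4 mm, height 32 mm, about 100 g, open at both ends and standing upright on the mat. Origin: centre of its underside; x and y square to its flat sides, z up.
- square_die_large: The large square cutting die: as the small one, 60 x 60 mm outside (52 mm inside), wall 4 mm, height 32 mm, about 220 g. Origin: centre of its underside; x and y square to its flat sides, z up.
- round_tin: Shallow round bottom of a tin, outside diameter 118 mm, lined with cork, with a 2 mm thick rim; it is fixed to the mat. Origin: centre of its underside, on the mat (3 mm over the bench); the cork floor is 6 mm and the top of the rim 12 mm above the origin.
- square_tin: Shallow square bottom of a tin, 114 x 114 mm outside, lined with cork, with a 2 mm thick rim; it is fixed to the mat and may lie turned by up to 20 degrees. Origin: centre of its underside, on the mat; x and y square to its sides; the cork floor is 6 mm and the top of the rim 12 mm above the origin.
- dye_bottle: Bystander: small amber glass bottle with a black cap, diameter 42 mm, height 93 mm, standing loose on the mat. Origin: centre of its underside.
- glue_jar: Bystander: glass jar with a red lid, diameter 63 mm, height 74 mm, standing loose on the mat. Origin: centre of its underside.
- thread_spool: Bystander: full spool of ochre thread with wooden flanges, diameter 54 mm, height 60 mm, standing loose on the mat. Origin: centre of its underside.
Mind the look-alikes: they are no part of the job. Leave any red look-alike of the square_die_large alone.

How it is judged:
At the end, for the whole second after the job is handed in: Round dies in the round tin, square dies in the square tin and within 0.2 rad of its sides (any quarter turn): each centre within 13 mm of the tin's centre, upright, down on the cork within 3 mm and at rest, so that each smaller die stands inside the next larger (horizontal distance between each of round_die_small, round_die_medium, round_die_large and round_tin below 0.013 m and z of each of round_die_small, round_die_medium, round_die_large in the frame of round_tin below 0.009 m and angle between each of round_die_small, round_die_medium, round_die_large, square_die_small, square_die_large's own z axis and vertical below 0.08 rad and linear speed of each of round_die_small, round_die_medium, round_die_large, square_die_small, square_die_large below 0.02 m/s and horizontal distance between each of square_die_small, square_die_large and square_tin below 0.013 m and z of each of square_die_small, square_die_large in the frame of square_tin below 0.009 m and (angle between the x axis of square_die_small and the x axis of square_tin, either way round below 0.2 rad or angle between the y axis of square_die_small and the x axis of square_tin, either way round below 0.2 rad) and (angle between the x axis of square_die_large and the x axis of square_tin, either way round below 0.2 rad or angle between the y axis of square_die_large and the x axis of square_tin, either way round below 0.2 rad)); the robot touches nothing.
It fails at once if a die is dropped or knocked about (it moves faster than 0.5 m/s out of the gripper) ((linear speed of round_die_small above 0.5 m/s and contact force between the fingers and round_die_small below 0.1 N) or (linear speed of round_die_medium above 0.5 m/s and contact force between the fingers and round_die_medium below 0.1 N) or (linear speed of round_die_large above 0.5 m/s and contact force between the fingers and round_die_large below 0.1 N) or (linear speed of square_die_small above 0.5 m/s and contact force between the fingers and square_die_small below 0.1 N) or (linear speed of square_die_large above 0.5 m/s and contact force between the fingers and square_die_large below 0.1 N)).
It fails at once if the dye bottle, the glue jar or the thread spool is shifted by more than 25 mm or knocked over (distance of any of dye_bottle, glue_jar, thread_spool from where it was at the start of the episode above 0.025 m or angle between any of dye_bottle, glue_jar, thread_spool's own z axis and vertical above 0.3 rad).
It fails at once if a larger die is set down in its tin before the next smaller one is there ((horizontal distance between round_die_medium and round_tin below 0.03 m and z of round_die_medium in the frame of round_tin below 0.009 m and horizontal distance between round_die_small and round_tin above 0.04 m) or (horizontal distance between round_die_large and round_tin below 0.03 m and z of round_die_large in the frame of round_tin below 0.009 m and horizontal distance between round_die_medium and round_tin above 0.04 m) or (horizontal distance between square_die_large and square_tin below 0.03 m and z of square_die_large in the frame of square_tin below 0.009 m and horizontal distance between square_die_small and square_tin above 0.04 m)).
It also fails if it takes over 128 s, if anything falls off the work surface, if the arm or the gripper's body presses on something with over 40 N, if the wrist force passes 120 N, or if a joint passes its speed limit or range.

## Working session

There is one attempt and no reset: what is moved stays moved. The work goes in short steps, Python scripts to look and compute and a tool call to move; the robot and the scene stay as the last step left them, time stands still between calls to the robot, and variables do not carry over. Pictures are saved under pics/ and viewed, at most 14 in all, crops included, and the job is handed in when it is done.

```bash
ls && mkdir -p pics
```

Create h.py:
```python
import numpy as np, cv2
from rig import ctrl, viewer
```

Run:
```python
from h import *
for n in ("top","side"):
    c=viewer.read_camera(n); np.savez(f"{n}0.npz",**c)
    cv2.imwrite(f"pics/{n}0.png",cv2.resize(c["frame"][:,:,::-1],(800,600),interpolation=cv2.INTER_CUBIC))
    R,t=np.array(c["R"]),np.array(c["t"]); print(n,"pos",-R.T@t,"fx",c["fx"],c["cx"],c["cy"],c["dist_coeffs"],R)
o=ctrl.get_obs(); print(o)
```

```text
pics
top pos [ 0.31389311 -0.01517197  0.93279394] fx 365.68948783862413 249.65925252188433 188.40853842051305 [0.01774591 0.         0.         0.         0.        ] [[ 6.60641685e-04 -9.99550962e-01 -2.99572811e-02]
 [-9.93896335e-01  2.64845671e-03 -1.10286270e-01]
 [ 1.10316088e-01  2.98472916e-02 -9.93448287e-01]]
side pos [-0.04148088 -0.51057991  0.54014028] fx 365.7384364046137 255.89094511423298 190.61582177639218 [-0.08194236  0.          0.          0.          0.        ] [[ 0.75458646 -0.65619992  0.0009667 ]
 [-0.39106763 -0.4508839  -0.80235268]
 [ 0.52693963  0.60506642 -0.59684943]]
{'t': 0.1, 'qpos': array([-1.36456078e+00,  1.24432019e-01,  1.65152848e+00, -3.58270210e-05,
        1.36749658e+00, -8.25996807e-02]), 'joint_vel': array([-0.00190607, -0.0021148 , -0.00283024, -0.00015209, -0.00255052,
       -0.00071376]), 'tau': array([ 1.15687726e-04, -4.18882406e+01, -3.61095750e+01,  7.77676399e-02,
        4.62001876e-02, -7.17008038e-05]), 'ee_pos': array([ 0.18498699, -0.62251783,  0.21352036]), 'tool_rot': array([-3.10704733e+00, -4.51869647e-01,  2.35789182e-04]), 'force': array([-0.1958004 , -0.23468621,  0.51575099]), 'ft_torque': array([ 0.04404369, -0.04142893,  0.04212703]), 'grasp_force': 0.0, 'finger_gap': 1.0005630712589697}
```

View pics/top0.png

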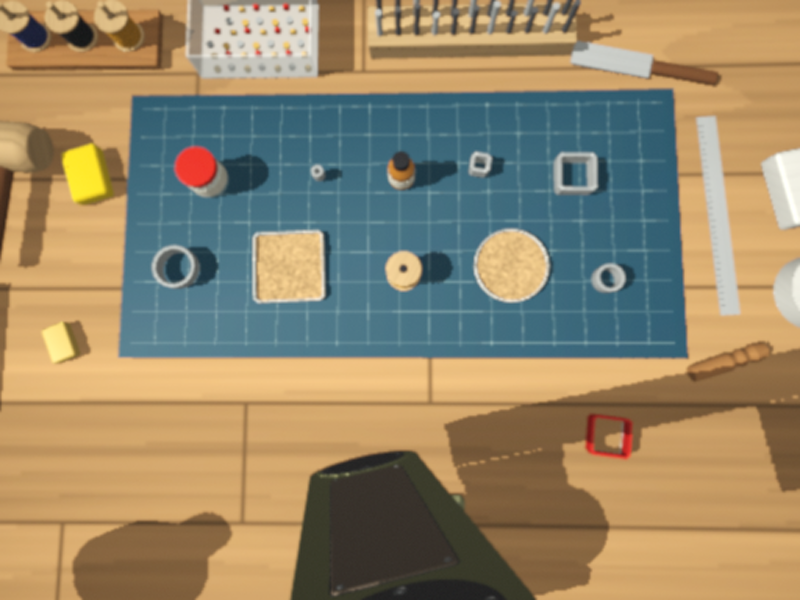

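View pics/side0.png

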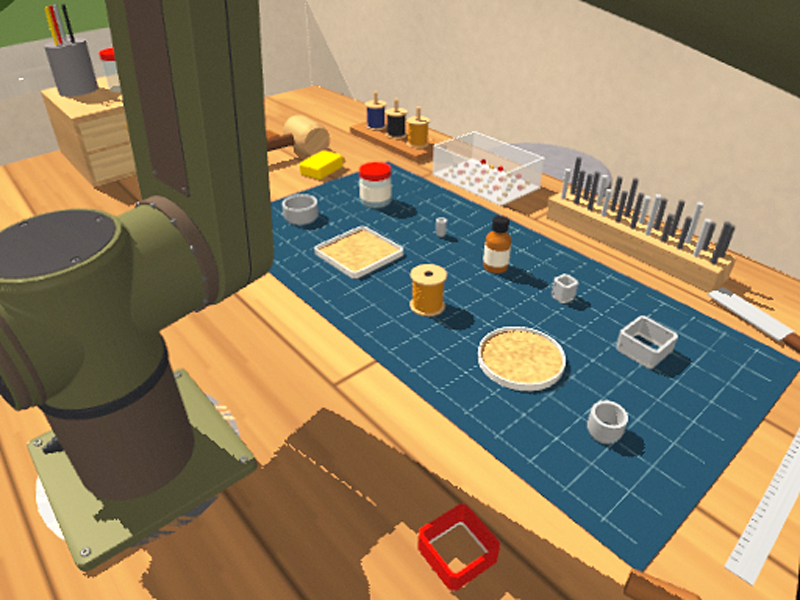

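The top view (800×600 pixels) shows:
- **Round dies:** small (318,172), medium (609,277), large (177,266).
- **Square dies:** small (480,164), large (576,173).
- **Tins:** square (290,266), round (512,265).
- **Bystanders:** jar (200,170), bottle (401,170), spool (404,270).

Possible mix-ups are the red square look-alike at (609,436), which I rule out because it's red and off the mat, and the three grey rings, which I'll tell apart by measured diameter. Next I'll measure from depth, with a colour mask and height slice.

Add to h.py:
```python
def cloud(c):
    h,w=c["depth"].shape; u,v=np.meshgrid(np.arange(w),np.arange(h))
    K=np.array([[c["fx"],0,c["cx"]],[0,c["fy"],c["cy"]],[0,0,1.]])
    n=cv2.undistortPoints(np.stack([u,v],-1).reshape(-1,1,2).astype(np.float64),K,np.array(c["dist_coeffs"])).reshape(h,w,2)
    d=c["depth"][...,None]; P=np.concatenate([n*d,d],-1)
    W=(P-np.array(c["t"]))@np.array(c["R"]); W[c["depth"]==0]=np.nan
    return W
def circ(p):
    A=np.c_[2*p,np.ones(len(p))]; s=np.linalg.lstsq(A,(p**2).sum(1),rcond=None)[0]
    return s[:2],np.sqrt(s[2]+s[:2]@s[:2])
def measure(W,frame,center,rad,zlo,zhi,steel=True):
    hsv=cv2.cvtColor(frame,cv2.COLOR_RGB2HSV)
    m=(W[...,2]>zlo)&(W[...,2]<zhi)&(np.hypot(W[...,0]-center[0],W[...,1]-center[1])<rad)
    if steel: m&=hsv[...,1]<70
    return W[m]
```

Run:
```python
from h import *
T=dict(np.load("top0.npz")); S=dict(np.load("side0.npz")); WT,WS=cloud(T),cloud(S)
px=dict(rs=(318,172),rm=(609,277),rl=(177,266),ss=(480,164),sl=(576,173),sqt=(290,266),rt=(512,265),jar=(198,168),bot=(401,162),spool=(404,268))
m=(WT[...,2]<.02); print("mat z",np.nanmedian(WT[150:180,100:400,2]))
for k,(u,v) in px.items():
    c=np.nanmedian(WT[int(v/1.5625)-2:int(v/1.5625)+3,int(u/1.5625)-2:int(u/1.5625)+3].reshape(-1,3),0)[:2]
    lo,hi=(.028,.042)
    st=True
    if 'qt' in k or k=='rt': lo,hi=.0115,.02
    if k in('jar','bot','spool'): lo,hi,st=.045,.11,False
    for n,C,W in(("top",T,WT),("side",S,WS)):
        p=measure(W,C["frame"],c,.07 if k in('sqt','rt','sl','rl') else .04,lo,hi,st)
        if len(p)<6: print(k,n,len(p)); continue
        q=p[:,:2].astype(np.float32); cc,r=circ(q.astype(float)); (a,b),(w,h),th=cv2.minAreaRect(q*1000)
        print(k,n,len(p),"z",p[:,2].min().round(4),np.median(p[:,2]).round(4),p[:,2].max().round(4),"circ",cc.round(4),"d",(2*r).round(4),"rect",round(a,1),round(b,1),round(w,1),round(h,1),round(th,1))
```

```text
mat z 0.0037451015128086617
rs top 36 z 0.0283 0.0342 0.0368 circ [0.6163 0.1319] d 0.0154 rect 616.8 131.7 17.2 16.4 46.6
rs side 30 z 0.0296 0.034 0.0375 circ [0.6153 0.1318] d 0.0157 rect 614.5 132.2 19.3 14.3 46.3
rm top 115 z 0.0281 0.0338 0.038 circ [ 0.44   -0.3317] d 0.0399 rect 439.8 -332.0 41.3 44.0 13.7
rm side 230 z 0.028 0.034 0.0376 circ [ 0.4396 -0.3329] d 0.039 rect 440.4 -332.5 43.0 42.2 78.3
rl top 168 z 0.028 0.0338 0.0383 circ [0.4605 0.3602] d 0.0623 rect 460.0 360.4 66.0 63.9 89.6
rl side 145 z 0.0281 0.0338 0.0389 circ [0.461  0.3603] d 0.0634 rect 461.4 362.0 73.8 63.1 55.6
ss top 80 z 0.0282 0.0338 0.0378 circ [ 0.628  -0.1326] d 0.0292 rect 628.0 -132.5 29.6 30.6 81.1
ss side 98 z 0.028 0.0344 0.0374 circ [ 0.628  -0.1339] d 0.0294 rect 628.4 -134.3 31.9 32.3 85.3
sl top 213 z 0.028 0.0333 0.0379 circ [ 0.6107 -0.2865] d 0.0648 rect 611.3 -286.3 62.3 61.3 88.2
sl side 281 z 0.0281 0.0337 0.0371 circ [ 0.6109 -0.2874] d 0.064 rect 610.4 -286.7 61.0 63.7 88.0
sqt top 127 z 0.0117 0.0144 0.0187 circ [0.4641 0.1796] d 0.1228 rect 463.8 180.6 113.9 113.8 1.4
sqt 
[... 182 characters left out ...]
 115.7 0.1
rt side 241 z 0.0116 0.0143 0.0178 circ [ 0.4634 -0.1833] d 0.1161 rect 463.7 -183.5 117.3 119.4 89.4
jar top 618 z 0.0451 0.0755 0.0807 circ [0.609  0.3132] d 0.0468 rect 610.1 314.6 60.2 60.2 0.4
jar side 314 z 0.045 0.0711 0.0809 circ [0.6082 0.3136] d 0.0501 rect 609.9 314.5 61.7 59.3 41.7
bot top 263 z 0.0451 0.0679 0.101 circ [ 0.6089 -0.0048] d 0.0271 rect 608.7 -4.4 40.1 32.8 86.7
bot side 309 z 0.0451 0.0674 0.0989 circ [ 0.6074 -0.0086] d 0.0258 rect 608.7 -7.4 35.5 38.3 67.8
spool top 386 z 0.0573 0.0624 0.0664 circ [ 0.4512 -0.0081] d 0.038 rect 451.7 -7.8 50.7 51.6 89.9
spool side 344 z 0.045 0.0632 0.0662 circ [ 0.449  -0.0095] d 0.0402 rect 450.8 -8.8 53.6 52.3 20.4
```

Run:
```python
from h import *
T=dict(np.load("top0.npz")); S=dict(np.load("side0.npz")); f=T["frame"][:,:,::-1]
def cr(u,v,s=26): u,v=int(u/1.5625),int(v/1.5625); return cv2.resize(f[v-s:v+s,u-s:u+s],(260,260),interpolation=cv2.INTER_CUBIC)
cv2.imwrite("pics/crop.png",np.vstack([np.hstack([cr(318,172),cr(609,277),cr(177,266)]),np.hstack([cr(480,164),cr(576,173),cr(609,436)])]))
for k,c,r,lo,hi in(("ss",(.628,-.133),.03,.031,.037),("sl",(.611,-.2868),.055,.031,.037),("sqt",(.4638,.1805),.1,.012,.018)):
    for n,C in(("top",T),("side",S)):
        p=measure(cloud(C),C["frame"],c,r,lo,hi)[:,:2]
        cc,(w,h),th=cv2.minAreaRect((p*1000).astype(np.float32)); print(k,n,len(p),np.round(cc,1),round(w,1),round(h,1),round(th,1))
```

```text
ss top 68 [ 628.  -132.5] 29.6 30.6 81.1
ss side 69 [ 628.4 -134.3] 31.9 32.3 85.3
sl top 166 [ 611.2 -286.1] 62.5 60.7 87.3
sl side 211 [ 610.4 -286.7] 61.0 63.7 88.0
sqt top 151 [463.5 180.4] 114.0 114.0 2.2
sqt side 193 [462.1 181.9] 117.1 118.8 2.2
```

View pics/crop.png

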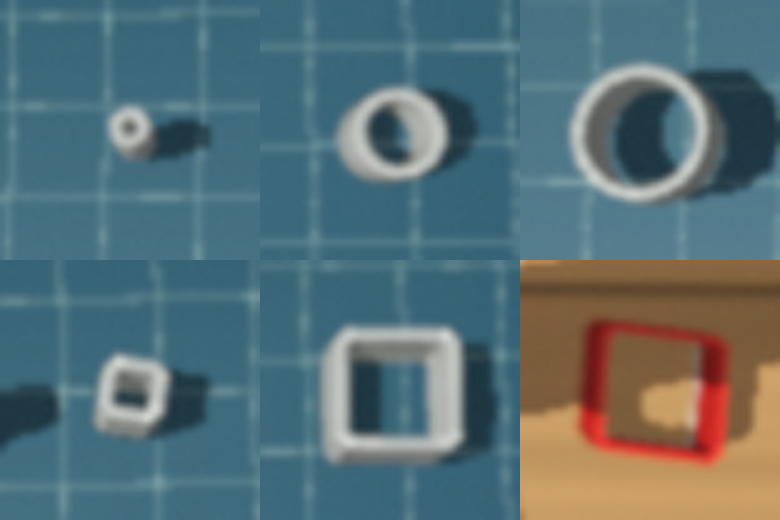

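The crop confirms the choice. The top row shows the small, medium and large round dies, and the bottom row shows the small grey square (turned about −8°), the large grey square, and the red look-alike to leave alone. Heights (about 0.035) and diameters match the descriptions, so I'm moving now.

Add to h.py:
```python
from scipy.spatial.transform import Rotation as Ro
def go(x,y,z,yaw=0.):
    o=ctrl.get_obs(); R=Ro.from_rotvec(o["tool_rot"]).as_matrix(); p=np.array(o["ee_pos"])
    D=Ro.from_euler("z",np.radians(yaw)).as_matrix()@np.diag([1,-1,-1.])
    print("t",round(o["t"],2),"pos",p.round(4),"tool d",(R.T@(np.array([x,y,z])-p)).round(4),"rot",Ro.from_matrix(R.T@D).as_rotvec().round(4),"gap",round(o["finger_gap"],3),"gf",round(o["grasp_force"],1))
```

```text
(no output)
```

Request:
jog_arm(
  offsets="0.6 0 0 0 0 0 0.144 | 0.6 0 0 0 0 0 0.144 | 0.6 0.031 -0.054 0 0 0 0 | 0.6 0.031 -0.054 0 0 0 0 | 0.6 0.031 -0.054 0 0 0 0 | 0.6 0.031 -0.054 0 0 0 0 | 0.6 0.031 -0.054 0 0 0 0 | 0.6 0.031 -0.054 0 0 0 0 | 0.6 0.031 -0.054 0 0 0 0 | 0.6 0.031 -0.054 0 0 0 0 | 0.6 0.031 -0.054 0 0 0 0 | 0.6 0.031 -0.054 0 0 0 0",
  force=20,
)

```text
t: 1.6
ee_pos: [0.4951, -0.0808, 0.2144]
tool_rot: [3.141, 0.001, 0.0]
force: [-0.1, -0.7, -0.1]
finger_gap: 0.601
grasp_force: 0.0
```

```bash
python3 -c "from h import *; go(.616,.1318,.2)"
```

```text
t 1.6 pos [ 0.4951 -0.0808  0.2144] tool d [ 0.1211 -0.2125  0.0144] rot [ 0.0002 -0.0001  0.0009] gap 0.601 gf 0.0
```

Request:
jog_arm(
  offsets="0.6 0.0303 -0.0531 0 0 0 0 | 0.6 0.0303 -0.0531 0 0 0 0 | 0.6 0.0303 -0.0531 0 0 0 0 | 0.6 0.0303 -0.0531 0 0 0 0 | 0.6 0 0 0.05 0 0 0 | 0.6 0 0 0.05 0 0 0 | 0.6 0 0 0.05 0 0 0 | 0.6 0 0 0.03 0 0 0 | 0.6 0 0 0.015 0 0 0 | 0.6 0 0 0.005 0 0 0 | 0.6 0 0 0 0 0 0",
)

```text
t: 2.98
ee_pos: [0.6166, 0.1298, 0.0158]
tool_rot: [-3.141, -0.001, -0.003]
force: [0.2, 0.4, 0.4]
finger_gap: 0.601
grasp_force: 0.0
```

```bash
python3 -c "from h import *; go(.616,.1318,.013)"
```

```text
t 2.98 pos [0.6166 0.1298 0.0158] tool d [-0.0006 -0.002   0.0028] rot [-0.0002 -0.0017  0.0007] gap 0.601 gf 0.0
```

Request:
jog_arm(
  offsets="0.1 0 0 0 0 0 0 | 0.1 0 0 0 0 0 0 | 0.1 0 0 0 0 0 0 | 0.1 0 0 0 0 0 0 | 0.1 0 0 0 0 0 0 | 0.1 0 0 0 0 0 0",
  force=20,
)

```text
t: 3.72
ee_pos: [0.6158, 0.1298, 0.0148]
tool_rot: [-3.141, -0.001, -0.0]
force: [0.2, -1.0, 1.7]
finger_gap: 0.194
grasp_force: 20.0
```

Run:
```python
from h import *
c=viewer.read_camera("side"); cv2.imwrite("pics/g1.png",cv2.resize(c["frame"][90:230,200:340,::-1],(560,560),interpolation=cv2.INTER_CUBIC))
```

```text
(no output)
```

View pics/g1.png

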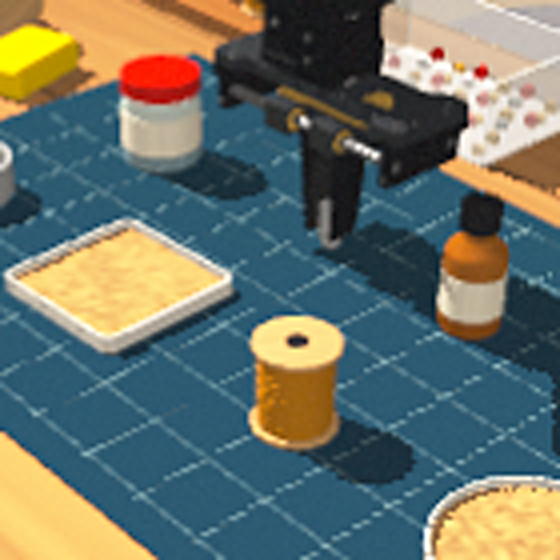

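The grip at crop (330,230) holds the small round die: opening 18.4 mm, force 20 N. I'll lift it and carry it over to the round tin.

Request:
jog_arm(
  offsets="0.1 0 0 -0.03 0 0 0 | 0.1 0 0 -0.05 0 0 0 | 0.1 0 0 -0.06 0 0 0 | 0.1 -0.0254 0.052 0 0 0 0 | 0.1 -0.0254 0.052 0 0 0 0 | 0.1 -0.0254 0.052 0 0 0 0 | 0.1 -0.0254 0.052 0 0 0 0 | 0.1 -0.0254 0.052 0 0 0 0 | 0.1 -0.0254 0.052 0 0 0 0 | 0.1 0 0 0.05 0 0 0 | 0.1 0 0 0.04 0 0 0 | 0.1 0 0 0.01 0 0 0",
)

```text
t: 5.28
ee_pos: [0.461, -0.1815, 0.0514]
tool_rot: [-3.139, -0.001, 0.009]
force: [0.1, 0.3, -1.0]
finger_gap: 0.195
grasp_force: 20.0
```

```bash
python3 -c "from h import *; go(.4635,-.1825,.0215)"
```

```text
t 5.28 pos [ 0.461  -0.1815  0.0514] tool d [0.0027 0.0011 0.0299] rot [-0.0028  0.0057  0.0003] gap 0.195 gf 20.0
```

Request:
jog_arm(
  offsets="0.1 0.002 0.001 0.01 0 0 0 | 0.1 0 0 0.01 0 0 0 | 0.1 0 0 0.005 0 0 0 | 0.1 0 0 0 0 0 0",
)

```text
t: 5.78
ee_pos: [0.4657, -0.1834, 0.0298]
tool_rot: [3.142, 0.002, 0.0]
force: [-0.3, 0.1, -0.8]
finger_gap: 0.193
grasp_force: 20.0
```

```bash
python3 -c "from h import *; go(.4635,-.1825,.021)"
```

```text
t 5.78 pos [ 0.4657 -0.1834  0.0298] tool d [-0.0022 -0.0009  0.0088] rot [ 0.0001 -0.0001  0.0011] gap 0.193 gf 20.0
```

Request:
jog_arm(
  offsets="0.1 -0.002 -0.001 0.004 0 0 0 | 0.1 0 0 0.003 0 0 0 | 0.1 0 0 0.001 0 0 0 | 0.1 0 0 0.001 0 0 0 | 0.1 0 0 0 0 0 0 | 0.1 0 0 0 0 0 0",
)

```text
t: 6.52
ee_pos: [0.4637, -0.1825, 0.0208]
tool_rot: [3.141, 0.001, 0.0]
force: [-0.2, 0.7, 0.8]
finger_gap: 0.193
grasp_force: 20.0
```

```bash
python3 -c "from h import *; go(.4635,-.1825,.021)"
```

```text
t 6.53 pos [ 0.4637 -0.1825  0.0208] tool d [-0.0002 -0.     -0.0002] rot [ 0.0001 -0.0003  0.0008] gap 0.193 gf 20.0
```

Request:
jog_arm(
  offsets="0.1 0 0 0.001 0 0 0 | 0.1 0 0 0 0 0 0 | 0.25 0 0 0 0 0 0 | 0.4 0 0 0 0 0 0 | 0.4 0 0 0 0 0 0 | 0.4 0 0 -0.02 0 0 0 | 0.7 0 0 -0.05 0 0 0 | 0.7 -0.0079 0.05 0 0 0 0 | 0.7 -0.0079 0.05 0 0 0 0 | 0.7 -0.0079 0.05 0 0 0 0 | 0.7 0 0 0 0 0 0 | 0.7 0 0 0 0 0 0",
)

```text
t: 8.02
ee_pos: [0.4397, -0.332, 0.0891]
tool_rot: [-3.141, -0.0, 0.001]
force: [-0.7, 1.0, -0.0]
finger_gap: 0.699
grasp_force: 0.0
```

Run:
```python
from h import *
go(.4398,-.3323,.013)
for n in("top","side"):
    c=viewer.read_camera(n); p=measure(cloud(c),c["frame"],(.4635,-.1825),.035,.03,.06)
    print(n,len(p),np.median(p,0).round(4),p.mean(0).round(4),p.max(0).round(4))
```

```text
t 8.03 pos [ 0.4397 -0.332   0.0891] tool d [0.0002 0.0004 0.0761] rot [-0.0011  0.0006  0.0003] gap 0.699 gf 0.0
top 44 [ 0.4642 -0.1821  0.0398] [ 0.4641 -0.1819  0.0392] [ 0.4731 -0.1731  0.044 ]
side 74 [ 0.4615 -0.1835  0.0396] [ 0.4623 -0.1838  0.0383] [ 0.4733 -0.1737  0.0423]
```

The small round die stands centred on the cork (top at z≈0.041). The medium one is next.

Request:
jog_arm(
  offsets="0.7 0 0 0.04 0 0 0 | 0.7 0 0 0.025 0 0 0 | 0.7 0 0 0.01 0 0 0 | 0.7 0 0 0.001 0 0 0 | 0.7 0 0 0 0 0 0 | 0.4 0 0 0 0 0 0 | 0.4 0 0 0 0 0 0 | 0.4 0 0 0 0 0 0 | 0.4 0 0 0 0 0 0",
  force=25,
)

```text
t: 9.25
ee_pos: [0.4401, -0.3327, 0.0141]
tool_rot: [3.141, 0.001, 0.001]
force: [-1.0, 0.8, 2.1]
finger_gap: 0.45
grasp_force: 25.0
```

```bash
python3 -c "from h import *; go(.4398,-.3323,.013)"
```

```text
t 9.25 pos [ 0.4401 -0.3327  0.0141] tool d [-0.0003 -0.0004  0.0011] rot [ 0.0003 -0.0004  0.0006] gap 0.45 gf 25.0
```

Request:
jog_arm(
  offsets="0.4 0 0 -0.03 0 0 0 | 0.4 0 0 -0.05 0 0 0 | 0.4 0.0079 -0.05 0 0 0 0 | 0.4 0.0079 -0.05 0 0 0 0 | 0.4 0.0079 -0.05 0 0 0 0 | 0.4 0 0 0.02 0 0 0 | 0.4 0 0 0.005 0 0 0 | 0.4 0 0 0 0 0 0 | 0.4 0 0 0 0 0 0",
)

```text
t: 10.38
ee_pos: [0.4638, -0.1833, 0.0692]
tool_rot: [3.141, -0.0, 0.001]
force: [0.0, 0.9, -1.9]
finger_gap: 0.45
grasp_force: 25.0
```

Run:
```python
from h import *
go(.4637,-.1825,.0205)
```

```text
t 10.38 pos [ 0.4638 -0.1833  0.0692] tool d [-0.0002 -0.0008  0.0487] rot [ 0.0004 -0.0007 -0.0002] gap 0.45 gf 25.0
```

Request:
jog_arm(
  offsets="0.4 0 -0.001 0.012 0 0 0 | 0.4 0 0 0.012 0 0 0 | 0.4 0 0 0.012 0 0 0 | 0.4 0 0 0.008 0 0 0 | 0.4 0 0 0.002 0 0 0 | 0.4 0 0 0.002 0 0 0 | 0.4 0 0 0.001 0 0 0 | 0.4 0 0 0 0 0 0 | 0.4 0 0 0 0 0 0",
)

```text
t: 11.5
ee_pos: [0.4639, -0.1816, 0.0201]
tool_rot: [3.141, 0.001, 0.001]
force: [0.2, 0.0, 0.4]
finger_gap: 0.45
grasp_force: 25.0
```

Run:
```python
from h import *
go(.4637,-.1825,.0205)
```

```text
t 11.5 pos [ 0.4639 -0.1816  0.0201] tool d [-0.0002  0.0009 -0.0004] rot [ 0.0004 -0.0008  0.0007] gap 0.45 gf 25.0
```

Request:
jog_arm(
  offsets="0.5 0 0 0 0 0 0 | 0.6 0 0 0 0 0 0 | 0.6 0 0 0 0 0 0 | 0.6 0 0 -0.02 0 0 0 | 0.6 0 0 -0.04 0 0 0 | 0.9 0 0 -0.06 0 0 0 | 0.95 0 -0.06 0 0 0 0 | 0.95 0 -0.06 0 0 0 0 | 0.95 0 -0.06 0 0 0 0 | 0.95 0 -0.06 0 0 0 0 | 0.95 0 -0.06 0 0 0 0 | 0.95 0 -0.06 0 0 0 0",
)

```text
t: 13.0
ee_pos: [0.463, 0.1806, 0.1399]
tool_rot: [-3.141, -0.001, -0.002]
force: [0.2, -0.4, 0.8]
finger_gap: 0.951
grasp_force: 0.0
```

Run:
```python
from h import *
go(.4608,.3603,.013)
for n in("top","side"):
    c=viewer.read_camera(n); p=measure(cloud(c),c["frame"],(.4635,-.1825),.035,.034,.06)
    q=p[np.hypot(*(p[:,:2]-[.4635,-.1825]).T)>.0125]; cc,r=circ(q[:,:2]); print(n,len(q),cc.round(4),(2*r).round(4),np.median(q[:,2]).round(4))
```

```text
t 13.0 pos [0.463  0.1806 0.1399] tool d [-0.0022 -0.1797  0.127 ] rot [-0.0001 -0.001   0.0009] gap 0.951 gf 0.0
top 95 [ 0.4636 -0.1808] 0.0384 0.0401
side 171 [ 0.4631 -0.1821] 0.0392 0.0399
```

Request:
jog_arm(
  offsets="0.95 -0.001 -0.06 0 0 0 0 | 0.95 -0.001 -0.06 0 0 0 0 | 0.95 -0.001 -0.06 0 0 0 0 | 0.95 0 0 0.04 0 0 0 | 0.95 0 0 0.04 0 0 0 | 0.95 0 0 0 0 0 0 | 0.95 0 0 0 0 0 0",
)

```text
t: 13.98
ee_pos: [0.4612, 0.3585, 0.0611]
tool_rot: [-3.141, -0.0, -0.002]
force: [0.5, 0.3, -0.3]
finger_gap: 0.954
grasp_force: 0.0
```

Run:
```python
from h import *
go(.4608,.3603,.013)
```

```text
t 13.97 pos [0.4612 0.3585 0.0611] tool d [-0.0004 -0.0018  0.0481] rot [-0.0009 -0.0015  0.    ] gap 0.954 gf 0.0
```

Request:
jog_arm(
  offsets="0.95 0 -0.002 0.02 0 0 0 | 0.95 0 0 0.018 0 0 0 | 0.95 0 0 0.009 0 0 0 | 0.95 0 0 0.001 0 0 0 | 0.95 0 0 0 0 0 0 | 0.6 0 0 0 0 0 0 | 0.6 0 0 0 0 0 0 | 0.6 0 0 0 0 0 0 | 0.6 0 0 0 0 0 0 | 0.6 0 0 0 0 0 0",
  force=30,
)

```text
t: 15.22
ee_pos: [0.4603, 0.3608, 0.0121]
tool_rot: [-3.141, -0.001, -0.001]
force: [-0.2, 1.7, 1.8]
finger_gap: 0.69
grasp_force: 30.0
```

Run:
```python
from h import *
go(.4608,.3603,.013)
```

```text
t 15.22 pos [0.4603 0.3608 0.0121] tool d [ 0.0005  0.0005 -0.0009] rot [-0.0006 -0.0005  0.0008] gap 0.69 gf 30.0
```

Request:
jog_arm(
  offsets="0.6 0 0 -0.03 0 0 0 | 0.6 0 0 -0.05 0 0 0 | 0.6 0 0 -0.05 0 0 0 | 0.6 0 0.06 0 0 0 0 | 0.6 0 0.06 0 0 0 0 | 0.6 0 0.06 0 0 0 0 | 0.6 0 0.06 0 0 0 0 | 0.6 0 0.06 0 0 0 0 | 0.6 0 0.06 0 0 0 0 | 0.6 0 0.06 0 0 0 0 | 0.6 0 0.06 0 0 0 0 | 0.6 0 0.06 0 0 0 0",
)

```text
t: 16.73
ee_pos: [0.4595, -0.1812, 0.1408]
tool_rot: [-3.141, -0.001, 0.002]
force: [1.0, 0.6, -2.8]
finger_gap: 0.694
grasp_force: 30.0
```

Request:
jog_arm(
  offsets="0.6 0.003 0.002 0.02 0 0 0 | 0.6 0 0 0.03 0 0 0 | 0.6 0 0 0.02 0 0 0 | 0.6 0 0 0 0 0 0 | 0.6 0 0 0 0 0 0",
)

```text
t: 17.35
ee_pos: [0.4637, -0.1816, 0.0721]
tool_rot: [3.141, 0.001, 0.001]
force: [0.3, -0.8, -3.2]
finger_gap: 0.691
grasp_force: 30.0
```

Run:
```python
from h import *
go(.4637,-.182,.018)
```

```text
t 17.35 pos [ 0.4637 -0.1816  0.0721] tool d [-0.0001  0.0004  0.0541] rot [ 0.0003 -0.0004  0.0009] gap 0.691 gf 30.0
```

Request:
jog_arm(
  offsets="0.6 0 0 0.012 0 0 0 | 0.6 0 0 0.014 0 0 0 | 0.6 0 0 0.014 0 0 0 | 0.6 0 0 0.009 0 0 0 | 0.6 0 0 0.003 0 0 0 | 0.6 0 0 0.001 0 0 0 | 0.6 0 0 0.001 0 0 0 | 0.6 0 0 0 0 0 0 | 0.6 0 0 0 0 0 0",
)

```text
t: 18.48
ee_pos: [0.4639, -0.1816, 0.0181]
tool_rot: [3.141, 0.001, 0.001]
force: [0.4, -0.6, -1.2]
finger_gap: 0.692
grasp_force: 30.0
```

Run:
```python
from h import *
go(.4637,-.182,.018)
```

```text
t 18.48 pos [ 0.4639 -0.1816  0.0181] tool d [-0.0002  0.0004  0.0001] rot [ 0.0004 -0.0008  0.0008] gap 0.692 gf 30.0
```

Request:
jog_arm(
  offsets="0.6 0 0 0.001 0 0 0 | 0.6 0 0 0 0 0 0 | 0.75 0 0 0 0 0 0 | 0.8 0 0 0 0 0 0 | 0.8 0 0 0 0 0 0 | 0.8 0 0 -0.02 0 0 0 | 0.8 0 0 -0.04 0 0 0 | 0.8 0 0 -0.06 0 0 0 | 0.7 0.055 -0.016 0 0 0 0 | 0.7 0.055 -0.016 0 0 0 0 | 0.7 0.054 -0.016 0 0 0 0 | 0.7 0 0 0 0 0 0.14",
)

```text
t: 19.98
ee_pos: [0.6301, -0.132, 0.1355]
tool_rot: [-3.133, 0.22, 0.001]
force: [-0.4, -0.3, 0.8]
finger_gap: 0.7
grasp_force: 0.0
```

Run:
```python
from h import *
for n in("top","side"):
    c=viewer.read_camera(n); p=measure(cloud(c),c["frame"],(.4635,-.182),.045,.034,.06)
    q=p[np.hypot(*(p[:,:2]-[.4635,-.182]).T)>.025]; cc,r=circ(q[:,:2]); print(n,len(q),cc.round(4),(2*r).round(4),np.median(q[:,2]).round(4))
    if n=="side": cv2.imwrite("pics/r1.png",cv2.resize(c["frame"][180:260,280:400,::-1],(720,480),interpolation=cv2.INTER_CUBIC))
go(.6282,-.1334,.014,-8)
```

```text
top 0 [0. 0.] 0.0 nan
side 269 [ 0.463  -0.1823] 0.0628 0.0402
t 20.07 pos [ 0.6279 -0.1328  0.1357] tool d [0.0005 0.0006 0.1217] rot [-0.0001  0.0014  0.0016] gap 0.7 gf 0.0
  return _methods._mean(a, axis=axis, dtype=dtype,
  ret = ret.dtype.type(ret / rcount)
```

View pics/r1.png

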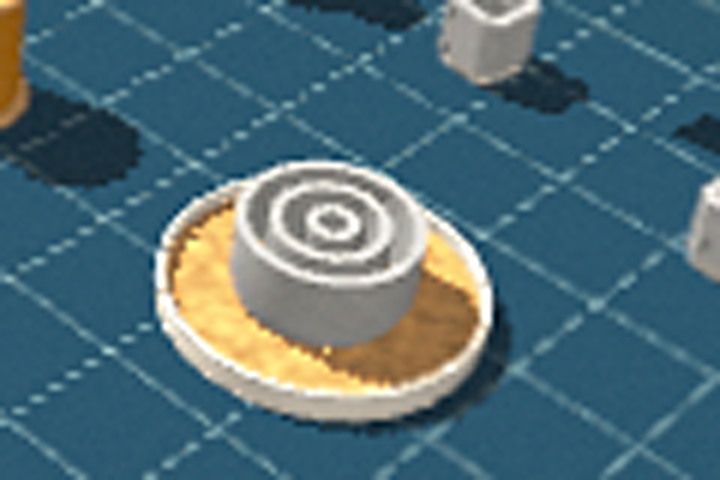

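The three round dies sit concentric in the round tin, the nest centred at crop (330,222). Now the small square die.

Request:
jog_arm(
  offsets="0.6 0 0 0.05 0 0 0 | 0.6 0 0 0.04 0 0 0 | 0.6 0 0 0.02 0 0 0 | 0.6 0 0 0.009 0 0 0 | 0.6 0 0 0.001 0 0 0 | 0.6 0 0 0 0 0 0 | 0.2 0 0 0 0 0 0 | 0.2 0 0 0 0 0 0 | 0.2 0 0 0 0 0 0 | 0.2 0 0 0 0 0 0 | 0.2 0 0 0 0 0 0",
  force=25,
)

```text
t: 21.45
ee_pos: [0.6276, -0.1333, 0.0169]
tool_rot: [-3.134, 0.218, -0.0]
force: [-0.1, 0.9, 2.3]
finger_gap: 0.316
grasp_force: 25.0
```

Run:
```python
from h import *
go(.628,-.1334,.014,-8)
```

```text
t 21.45 pos [ 0.6276 -0.1333  0.0169] tool d [0.0004 0.0001 0.0029] rot [-0.0001 -0.0001  0.0005] gap 0.316 gf 25.0
```

Request:
jog_arm(
  offsets="0.2 0 0 -0.03 0 0 0 | 0.2 0 0 -0.06 0 0 0 | 0.2 0 0 -0.06 0 0 0 | 0.2 0 0 0 0 0 -0.09 | 0.2 0 0 0 0 0 -0.085 | 0.2 0 0 0 0 0 0",
)

```text
t: 22.2
ee_pos: [0.6271, -0.1332, 0.1661]
tool_rot: [-3.141, -0.055, 0.001]
force: [0.4, -0.2, -1.1]
finger_gap: 0.315
grasp_force: 25.0
```

Run:
```python
from h import *
go(.4637,.1803,.023,2)
```

```text
t 22.2 pos [ 0.6271 -0.1332  0.1661] tool d [-0.1523 -0.319   0.1433] rot [-0.0002  0.0009 -0.0001] gap 0.315 gf 25.0
```

Request:
jog_arm(
  offsets="0.2 -0.0254 -0.0532 0 0 0 0 | 0.2 -0.0254 -0.0532 0 0 0 0 | 0.2 -0.0254 -0.0532 0 0 0 0 | 0.2 -0.0254 -0.0532 0 0 0 0 | 0.2 -0.0254 -0.0532 0 0 0 0 | 0.2 -0.0253 -0.053 0 0 0 0 | 0.2 0 0 0.04 0 0 0 | 0.2 0 0 0.04 0 0 0 | 0.2 0 0 0.03 0 0 0 | 0.2 0 0 0.01 0 0 0 | 0.2 0 0 0 0 0 0 | 0.2 0 0 0 0 0 0",
)

```text
t: 23.7
ee_pos: [0.4652, 0.1803, 0.0482]
tool_rot: [-3.14, -0.055, -0.004]
force: [-0.4, -0.0, -1.4]
finger_gap: 0.315
grasp_force: 25.0
```

Run:
```python
from h import *
go(.4637,.1803,.023,2)
```

```text
t 23.7 pos [0.4652 0.1803 0.0482] tool d [-0.0016 -0.0001  0.0252] rot [-0.0007 -0.0027  0.0004] gap 0.315 gf 25.0
```

Request:
jog_arm(
  offsets="0.2 -0.0015 0 0.01 0 0 0 | 0.2 0 0 0.008 0 0 0 | 0.2 0 0 0.004 0 0 0 | 0.2 0 0 0.001 0 0 0 | 0.2 0 0 0.001 0 0 0 | 0.2 0 0 0 0 0 0 | 0.2 0 0 0 0 0 0",
)

```text
t: 24.58
ee_pos: [0.4627, 0.18, 0.0229]
tool_rot: [-3.141, -0.056, -0.001]
force: [0.5, -0.2, -1.1]
finger_gap: 0.312
grasp_force: 25.0
```

Run:
```python
from h import *
go(.4637,.1803,.0229,2)
```

```text
t 24.57 pos [0.4627 0.18   0.0229] tool d [ 0.001  -0.0002 -0.    ] rot [-0.0002 -0.0007  0.0009] gap 0.312 gf 25.0
```

Request:
jog_arm(
  offsets="0.2 0 0 0.001 0 0 0 | 0.2 0 0 0 0 0 0 | 0.4 0 0 0 0 0 0 | 0.5 0 0 0 0 0 0 | 0.5 0 0 0 0 0 0 | 0.5 0 0 -0.02 0 0 0 | 0.5 0 0 -0.05 0 0 0 | 0.5 0 0 -0.06 0 0 0 | 0.8 0 0 0 0 0 0.07 | 0.9 0 0.05 0 0 0 0 | 0.9 0 0.05 0 0 0 0 | 0.9 0 0 0 0 0 0",
)

```text
t: 26.08
ee_pos: [0.4588, 0.0778, 0.1516]
tool_rot: [3.141, -0.061, 0.0]
force: [-0.1, -0.7, -0.2]
finger_gap: 0.86
grasp_force: 0.0
```

Run:
```python
from h import *
go(.6108,-.2867,.013,-2)
for n in("top","side"):
    c=viewer.read_camera(n); p=measure(cloud(c),c["frame"],(.4637,.1803),.035,.034,.06)
    if len(p)>5: print(n,len(p),p.mean(0).round(4),cv2.minAreaRect((p[:,:2]*1000).astype(np.float32)),np.median(p[:,2]).round(4))
```

```text
t 26.07 pos [0.4588 0.0778 0.1516] tool d [0.1659 0.3584 0.1387] rot [ 0.0003 -0.0002 -0.0037] gap 0.86 gf 0.0
top 33 [0.4531 0.1817 0.0403] ((453.3348388671875, 181.50306701660156), (31.088638305664062, 12.49340534210205), 71.90589141845703) 0.0408
side 85 [0.4625 0.1799 0.0391] ((462.7469177246094, 180.67820739746094), (31.507904052734375, 31.9263916015625), 85.41573333740234) 0.0398
```

Request:
jog_arm(
  offsets="0.9 0.0237 0.0512 0 0 0 0 | 0.9 0.0237 0.0512 0 0 0 0 | 0.9 0.0237 0.0512 0 0 0 0 | 0.9 0.0237 0.0512 0 0 0 0 | 0.9 0.0237 0.0512 0 0 0 0 | 0.9 0.0237 0.0512 0 0 0 0 | 0.9 0.0237 0.0512 0 0 0 0 | 0.9 0 0 0.04 0 0 0 | 0.9 0 0 0.04 0 0 0 | 0.9 0 0 0.01 0 0 0 | 0.9 0 0 0 0 0 0",
)

```text
t: 27.55
ee_pos: [0.6129, -0.2828, 0.0613]
tool_rot: [-3.141, 0.052, 0.001]
force: [0.4, -0.1, -0.0]
finger_gap: 0.897
grasp_force: 0.0
```

Run:
```python
from h import *
go(.6108,-.2867,.013,-2)
```

```text
t 27.55 pos [ 0.6129 -0.2828  0.0613] tool d [-0.0019  0.004   0.0483] rot [-0.0006  0.0009  0.0021] gap 0.897 gf 0.0
```

Request:
jog_arm(
  offsets="0.9 -0.001 0.004 0.015 0 0 0 | 0.9 0 0 0.02 0 0 0 | 0.9 0 0 0.01 0 0 0 | 0.9 0 0 0.003 0 0 0 | 0.9 0 0 0 0 0 0 | 0.5 0 0 0 0 0 0 | 0.5 0 0 0 0 0 0 | 0.5 0 0 0 0 0 0 | 0.5 0 0 0 0 0 0 | 0.5 0 0 0 0 0 0",
  force=30,
)

```text
t: 28.8
ee_pos: [0.6116, -0.2877, 0.0141]
tool_rot: [-3.141, 0.054, -0.001]
force: [-0.7, 1.5, 1.9]
finger_gap: 0.629
grasp_force: 30.0
```

Run:
```python
from h import *
go(.6108,-.2867,.013,-2)
```

```text
t 28.8 pos [ 0.6116 -0.2877  0.0141] tool d [-0.0009 -0.001   0.0011] rot [-0.0002 -0.0005  0.0007] gap 0.629 gf 30.0
```

Request:
jog_arm(
  offsets="0.5 0 0 -0.03 0 0 0 | 0.5 0 0 -0.06 0 0 0 | 0.5 0 0 -0.06 0 0 0 | 0.5 0 0 0 0 0 -0.07 | 0.5 0 0 0 0 0 0 | 0.5 0 0 0 0 0 0",
)

```text
t: 29.55
ee_pos: [0.6102, -0.2873, 0.1612]
tool_rot: [-3.139, -0.055, 0.005]
force: [-0.8, -0.5, -2.5]
finger_gap: 0.631
grasp_force: 30.0
```

Run:
```python
from h import *
go(.4637,.1800,.0201,2)
```

```text
t 29.55 pos [ 0.6102 -0.2873  0.1612] tool d [-0.1297 -0.4718  0.1424] rot [-0.0018  0.0034 -0.0001] gap 0.631 gf 30.0
```

Request:
jog_arm(
  offsets="0.5 -0.0162 -0.059 0 0 0 0 | 0.5 -0.0162 -0.059 0 0 0 0 | 0.5 -0.0162 -0.059 0 0 0 0 | 0.5 -0.0162 -0.059 0 0 0 0 | 0.5 -0.0162 -0.059 0 0 0 0 | 0.5 -0.0162 -0.059 0 0 0 0 | 0.5 -0.0162 -0.059 0 0 0 0 | 0.5 -0.0162 -0.059 0 0 0 0 | 0.5 0 0 0.04 0 0 0 | 0.5 0 0 0.04 0 0 0 | 0.5 0 0 0.01 0 0 0 | 0.5 0 0 0 0 0 0",
)

```text
t: 31.05
ee_pos: [0.4644, 0.1789, 0.0729]
tool_rot: [3.141, 0.055, -0.003]
force: [-0.3, -0.3, -2.3]
finger_gap: 0.632
grasp_force: 30.0
```

Run:
```python
from h import *
go(.4637,.1800,.0201,2)
```

```text
t 31.05 pos [0.4644 0.1789 0.0729] tool d [-0.0005 -0.0012  0.0528] rot [0.0005 0.0022 0.0002] gap 0.632 gf 30.0
```

Request:
jog_arm(
  offsets="0.5 0 -0.001 0.012 0 0 0 | 0.5 0 0 0.014 0 0 0 | 0.5 0 0 0.013 0 0 0 | 0.5 0 0 0.008 0 0 0 | 0.5 0 0 0.003 0 0 0 | 0.5 0 0 0.001 0 0 0 | 0.5 0 0 0.001 0 0 0 | 0.5 0 0 0 0 0 0 | 0.5 0 0 0 0 0 0",
)

```text
t: 32.17
ee_pos: [0.4651, 0.1803, 0.0219]
tool_rot: [-3.141, -0.056, -0.001]
force: [-0.2, 0.3, -2.7]
finger_gap: 0.629
grasp_force: 30.0
```

Run:
```python
from h import *
go(.4637,.1800,.0201,2)
```

```text
t 32.17 pos [0.4651 0.1803 0.0219] tool d [-0.0014  0.0003  0.0018] rot [-0.0001 -0.0005  0.0009] gap 0.629 gf 30.0
```

Still about 2 mm up. I'll lower it that far, release and back off.

Request:
jog_arm(
  offsets="0.5 0 0 0.001 0 0 0 | 0.5 0 0 0.001 0 0 0 | 0.5 0 0 0.001 0 0 0 | 0.5 0 0 0 0 0 0 | 0.68 0 0 0 0 0 0 | 0.75 0 0 0 0 0 0 | 0.75 0 0 0 0 0 0 | 0.75 0 0 -0.02 0 0 0 | 0.75 0 0 -0.05 0 0 0 | 0.75 0 0 -0.06 0 0 0 | 0.75 -0.01 0.06 0 0 0 0 | 0.75 -0.01 0.06 0 0 0 0",
)

```text
t: 33.67
ee_pos: [0.4497, 0.0588, 0.15]
tool_rot: [3.141, 0.06, 0.005]
force: [0.4, -0.4, -0.1]
finger_gap: 0.747
grasp_force: 0.0
```

Request:
jog_arm(
  offsets="0.75 -0.01 0.06 -0.01 0 0 0 | 0.75 -0.01 0.06 -0.01 0 0 0 | 0.75 -0.01 0.06 -0.01 0 0 0 | 0.75 0 0 0 0 0 0 | 0.75 0 0 0 0 0 0 | 0.75 0 0 0 0 0 0 | 0.75 0 0 0 0 0 0",
)

```text
t: 34.55
ee_pos: [0.4258, -0.12, 0.1783]
tool_rot: [-3.141, -0.06, 0.001]
force: [0.1, 0.8, -0.9]
finger_gap: 0.752
grasp_force: 0.0
```

Run:
```python
from h import *
c=viewer.read_camera("side"); cv2.imwrite("pics/end.png",cv2.resize(c["frame"][:,:,::-1],(800,600),interpolation=cv2.INTER_CUBIC))
for n in("top","side"):
    c=viewer.read_camera(n); W=cloud(c)
    for k,xy,a,b in(("ss",(.4637,.1803),0,.023),("sl",(.4637,.1803),.0245,.05),("rs",(.4635,-.1825),0,.0125),("rm",(.4635,-.1825),.0145,.0245),("rl",(.4635,-.1825),.0265,.045)):
        p=measure(W,c["frame"],xy,b,.034,.06); p=p[np.hypot(*(p[:,:2]-xy).T)>a]
        if len(p)>8: cc,r=circ(p[:,:2]); print(n,k,len(p),cc.round(4),"d",(2*r).round(4),"z",np.median(p[:,2]).round(4),"ang",round(cv2.minAreaRect((p[:,:2]*1000).astype(np.float32))[2],1))
```

```text
top ss 79 [0.4635 0.1796] d 0.0292 z 0.0397 ang 0.1
top sl 180 [0.465  0.1801] d 0.0643 z 0.0401 ang 2.6
side ss 85 [0.4622 0.1798] d 0.0299 z 0.0397 ang 8.5
side sl 199 [0.4635 0.1797] d 0.0636 z 0.0395 ang 2.6
side rs 61 [ 0.4635 -0.1831] d 0.0157 z 0.0403 ang 54.9
side rm 166 [ 0.4633 -0.1821] d 0.0389 z 0.04 ang 7.9
side rl 271 [ 0.4631 -0.1823] d 0.0631 z 0.0402 ang 37.9
```

View pics/end.png

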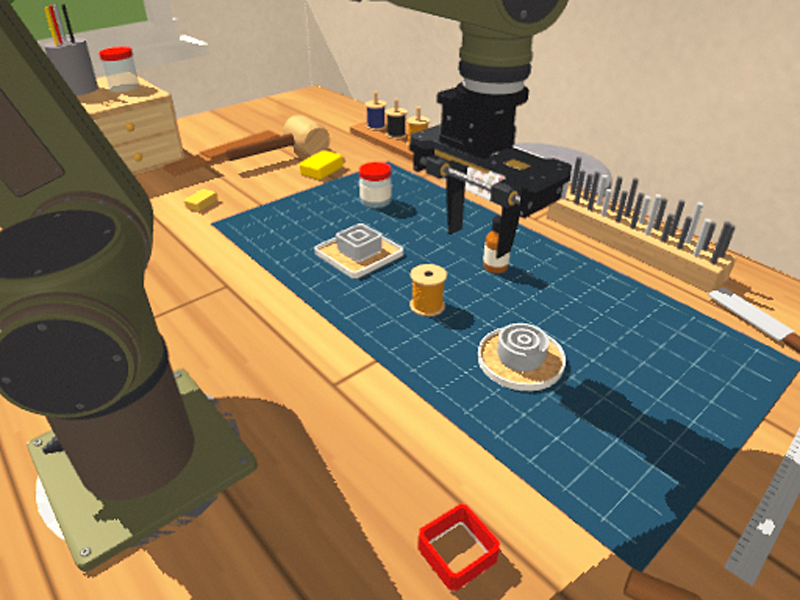

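Both nests stand in their tins: the squares at (358,240) and the rounds at (522,350). The bottle, jar, spool and red look-alike haven't moved, and the measured centres and heights are all within limits.

```bash
python3 -c "from h import *; print(ctrl.hand_in())"
```

```text
the job is handed in; nothing more can be done
None
```

I handed the job in at about 35 s with no verdict returned: all five dies are nested in their tins, with every centre within about 2 mm of its tin's centre in the camera check and the bystanders and red look-alike looking unmoved in the last picture.

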